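# Heft two sample tins, set the short one on the scale, present the full one to the coder

## Task

Two closed white sample tins look alike, but one was filled short and is clearly lighter: lift them and judge by weight. Stand the lighter tin upright in the middle of the pocket scale's pan, ready for topping up, and let go of it; only then lower the heavier tin upright into the steel collar of the blue date coder and press it down until the sprung platform is fully home. Finish while still gripping the heavier tin and holding it pressed down there, and leave the tally counter, the black marker and the blue clip where they lie.

Things in the scene. Friction and masses are not known exactly. Their poses are not given: they have to be found in the camera images.
- tin_a: one of two identical white round sample tins with a white slip lid that stays on: 70 mm high, body 60 mm in diameter, lid 62.4 mm in diameter over the top 11 mm; origin at the centre of its underside, z up. It stands loose on the worktop. One tin (either) weighs about 0.21 kg, the other about 0.46 kg
- tin_b: the other tin, same shape, size and look, same origin
- scale: pocket scale, black with a pale pan, fixed, 78 mm along its x, 110 mm along its y; flat top 30 mm above the worktop, no rim; its small display runs along the edge on its -x side (towards the robot), the pan fills the rest; origin at the centre of its underside
- pan_centre (a point): middle of the pale pan on the scale's top face (7 mm in +x of the scale's own centre), 30 mm above the worktop, where the lighter tin goes
- coder: date coder, fixed: blue housing 124 x 132 mm on the worktop, 47 mm high, with an upright steel guide collar in the middle of its top. Collar: bore 67 mm, flared to 74 mm over the top 6 mm, outer diameter 82 mm at the rim. Origin at the centre of the underside, z up
- collar_rim (a point): centre of the collar's open mouth, in the plane of its rim, 75 mm above the worktop
- platform (a joint): the sprung platform inside the collar, on which the tin's underside is pressed: 0 at rest (its face 13 mm below the rim), grows downward to 0.010 m at the hard stop (face 23 mm below the rim). The spring pushes back 4.5 N at 0 and 13.5 N at 0.010; the full tin's weight alone hardly moves it
- counter: tally counter, small white metal, 27 x 53 x 53 mm, a bystander; origin at the centre of its underside
- marker: black marker pen lying on the worktop, 148 mm long, 18 mm thick, a bystander; origin under its middle
- blue_clip: blue bag clip lying on the worktop, 136 x 24 x 11 mm, a bystander; origin under its middle

How it is judged:
By the outcome, as a careful person would: the job done as asked, in the order asked, and still so for the second after the job is handed in, while the arm keeps its last pose, push and grip.
It also fails if it takes over 72 s, if anything falls off the work surface, if the arm or the gripper's body presses on something with over 40 N, if the wrist force passes 120 N, or if a joint passes its speed limit or range.

## Robot

A 6-joint arm with a two-finger parallel gripper is mounted at the origin on a cart in front of the work surface, level with it; the furniture and walls round the work are solid. World frame = base frame: x ahead of the robot, y to its left, z up, the work surface at z = 0. Lengths are in m, angles in rad, forces in N, time in s.
With the tool pointing down it reaches from about 0.35 to 0.875 m from the base axis. Payload 4.2 kg.
Tool frame: the origin (TCP) lies midway between the tips of the shut fingers; the grasp point (between the pads) lies 19 mm behind it; z points along the fingers, y is the line along which they close (so a half turn about z gives the same grasp; the last joint's range is limited). The gripper opens to 87 mm and grips with 3 to 60 N. Pads are 19 mm wide; open, the fingers measure 117 mm over their backs; the gripper's body (75 mm by 190 mm) begins 51 mm behind the grasp point.
Start: joints at [1.463, 0.385, 0.008, 0, -1.194, -0.259], TCP at [0.224, 0.583, 0.223] pointing down, gripper open.
Joint ranges: [-3.14, 3.14], [-1.21, 2.06], [-1.07, 1.41], [-3.16, 2.05], [-2.99, -0.16], [-3.1, 3.1]. Speed limits (rad/s): [2.79, 2.79, 3.14, 3.14, 3.14, 3.14].

## Interface

Orientations are given as a unit quaternion [w, x, y, z].
In Python, from cell import bot, cam gives the robot as it stands (bot), with the cameras (cam).
- The arm moves only by the shell command python3 steer.py 'ROWS' [FORCE]. ROWS is a JSON list of rows, 1 to 12 of them, each an object with the fields rx, ry, rz (a rotation vector in rad), x, y, z (the shift in m), jaw (the opening from 0.0 (shut) to 1.0 (fully open)); a field left out counts as zero (the opening has to be given); each row shifts and turns the commanded pose from where the row before left it, along the tool's axes as they then stand; what a row does not reach is not made up. A row lasts 1/12 s, in which the tool goes at most 0.0417 m and 0.125 rad, less where a joint would pass 70% of its speed; a pose out of reach is approached as far as the arm can. The fingers move at their own pace and stop on an object; FORCE is the grip in N (left out, the last holds). Time passes only in rows, so rows that do not move let the fingers close. It prints the time, the measured TCP pose, the force, the opening and the grip force at its end. Input that does not fit is refused with a message, and nothing moves.
- bot.get_obs(): the state, without advancing time (a new reading comes with each control period).
- cam.snapshot(name): name is "scene" or "top" or "wrist"; returns a dict with "color" (400x640x3 uint8, red, green, blue), "fx", "fy", "cx", "cy" (pixels), "R" (3x3) and "t" (3): a world point X has camera coordinates R X + t. Camera axes: x right, y down, z forward; pixel columns grow to the right and rows downward; lengths in m; the calibration is good to about 2 mm. A picture is of the moment at which its call begins. There is no depth.
- bot.job_done(): hands the job in; it is judged then, once.
The state is a dict: "time_s": time; "joints": joint angles; "joint_velocities": joint speeds; "effort": joint torques, N m; "eef_pos": TCP position; "tool_rot": TCP orientation; "wrist_force": force on the tool from outside, world axes, zero at the start; "wrist_torque": the same for the moment, N m; "grip_width": opening from 0.0 (shut) to 1.0 (fully open); "grasp_force": force on a finger pad.
Only numpy, scipy, OpenCV 4.12 (cv2) and the standard library are available. Lean on these libraries where they do the work, as an engineer would, in place of code of your own. Each camera call takes 0.05 s, during which the arm holds its last target. There are 200 camera calls.

## Working session

There is one attempt and no reset: what is moved stays moved. The work goes in short steps, Python scripts to look and compute and a shell command to move; the robot and the scene stay as the last step left them, time stands still between calls to the robot, and variables do not carry over. Pictures are saved under pics/ and viewed, at most 10 in all, crops included, and the job is handed in when it is done.

```bash
ls; mkdir -p pics; python3 - <<'E'
from cell import bot, cam
import cv2,numpy as np,pickle
o=bot.get_obs();print({k:np.round(v,3) for k,v in o.items()})
d={n:cam.snapshot(n) for n in("scene","top")}
pickle.dump(d,open('s0.pkl','wb'))
for n in d:
  cv2.imwrite(f'pics/{n}0.png',d[n]['color'][:,:,::-1]); s=d[n];print(n,s['fx'],s['cx'],s['cy'],np.round(-s['R'].T@s['t'],3),np.round(s['R'],2).tolist())
E
```

```text
cell.py
pics
steer.py
{'time_s': np.float64(0.0), 'joints': array([ 1.463e+00,  3.860e-01,  7.000e-03, -1.000e-03, -1.194e+00,
       -2.590e-01]), 'joint_velocities': array([-0.001, -0.001,  0.   , -0.001, -0.001,  0.002]), 'effort': array([ 1.0000e-03, -3.9066e+01,  1.8741e+01,  4.2200e+00,  1.1000e-02,
       -0.0000e+00]), 'eef_pos': array([0.224, 0.583, 0.221]), 'tool_rot': array([ 0.001,  0.983, -0.182, -0.   ]), 'wrist_force': array([ 0.642, -0.168,  0.82 ]), 'wrist_torque': array([ 0.004,  0.012, -0.015]), 'grasp_force': np.float64(0.0), 'grip_width': np.float64(0.998)}
scene 361.41746076216555 318.1371380677972 199.30426048779148 [0.178 0.621 0.799] [[-0.85, -0.53, -0.01], [-0.4, 0.65, -0.65], [0.35, -0.55, -0.76]]
top 514.2585252650739 322.1748095379703 191.73583403766713 [0.448 0.136 1.174] [[0.02, -1.0, 0.03], [-1.0, -0.02, -0.07], [0.07, -0.03, -1.0]]
```

View pics/top0.png

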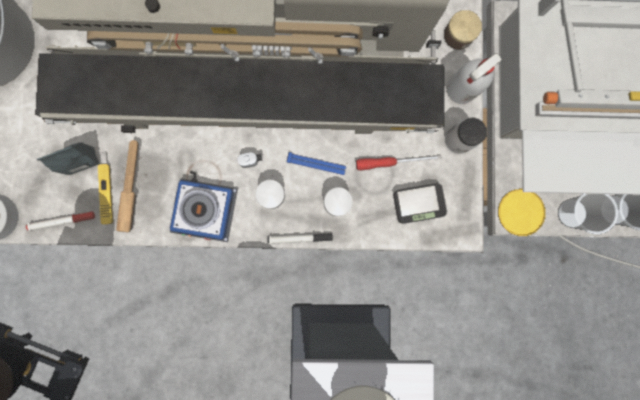

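View pics/scene0.png

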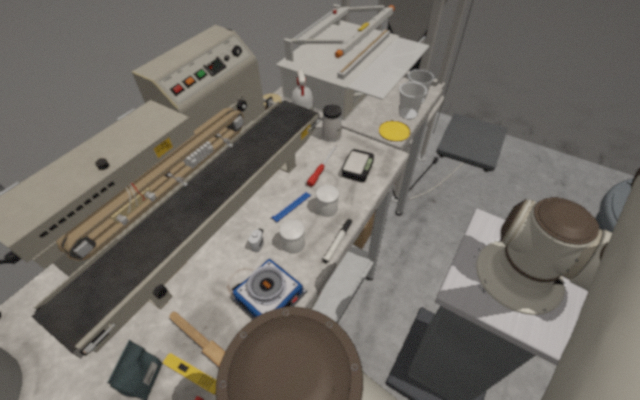

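The top view shows the coder at about (202,209), the tins at (270,193) and (338,200), and the scale at (419,203). The counter is at (250,158), the clip at (316,163) and the marker at (300,238). The scene view shows the same layout, with the conveyor behind it.

```bash
cat > h.py <<'E'
import numpy as np,cv2
def ray(s,u,v,z):
    d=s['R'].T@np.array([(u-s['cx'])/s['fx'],(v-s['cy'])/s['fy'],1]);c=-s['R'].T@s['t']
    return c+d*(z-c[2])/d[2]
def pix(s,X):
    p=s['R']@np.array(X)+s['t'];return np.array([s['fx']*p[0]/p[2]+s['cx'],s['fy']*p[1]/p[2]+s['cy']])
def box(mask,u,v,r):
    m=np.zeros_like(mask);m[v-r:v+r,u-r:u+r]=mask[v-r:v+r,u-r:u+r]
    cs,_=cv2.findContours(m,cv2.RETR_EXTERNAL,cv2.CHAIN_APPROX_NONE)
    return max(cs,key=cv2.contourArea)
E
python3 - <<'E'
from h import *
import pickle
d=pickle.load(open('s0.pkl','rb'));s=d['top'];c=s['color']
hsv=cv2.cvtColor(c,cv2.COLOR_RGB2HSV);g=c.min(2)
print(c[193,255:288].tolist()[::2], c[200,400:440:3].tolist(), c[209,178:226:2].tolist())
for n,u,v in(("t1",270,193),("t2",338,200)):
    k=box((g>190).astype(np.uint8),u,v,20);(x,y),r=cv2.minEnclosingCircle(k);e=cv2.fitEllipse(k)
    print(n,x,y,r,e,ray(s,*e[0],.07), 'diam',2*r/s['fx']*(1.174-.07))
blue=cv2.inRange(hsv,(100,110,40),(125,255,255))
k=box(blue,202,209,40);q=cv2.minAreaRect(k);print('coder',q,[ray(s,*p,.047).round(4).tolist() for p in cv2.boxPoints(q)],ray(s,*q[0],.047))
k=box((g>150).astype(np.uint8),419,201,18);q=cv2.minAreaRect(k);print('pan',q,[ray(s,*p,.03).round(4).tolist() for p in cv2.boxPoints(q)],ray(s,*q[0],.03))
k=box((c.max(2)<80).astype(np.uint8),419,203,32);q=cv2.minAreaRect(k);print('scale',q,[ray(s,*p,.03).round(4).tolist() for p in cv2.boxPoints(q)],ray(s,*q[0],.03))
for n,p,z in(("marker",(300,238),.01),("marker l",(268,240),.01),("marker r",(332,237),.01),("clip l",(288,154),.01),("clip r",(345,171),.01),("counter",(250,158),.05),("edge",(300,248),0)):print(n,ray(s,*p,z).round(3))
b=c[130:255,150:460];cv2.imwrite('pics/b0.png',cv2.resize(b[:,:,::-1],None,fx=2.55,fy=2.55,interpolation=cv2.INTER_CUBIC))
E
```

```text
[[215, 212, 209], [227, 228, 224], [230, 229, 227], [231, 230, 228], [232, 231, 230], [232, 232, 230], [235, 234, 231], [235, 235, 232], [233, 234, 232], [233, 232, 230], [232, 231, 229], [230, 230, 227], [228, 228, 226], [226, 225, 223], [203, 201, 200], [197, 194, 188], [210, 207, 201]] [[225, 222, 218], [230, 228, 223], [228, 226, 222], [233, 231, 226], [231, 229, 225], [233, 231, 226], [235, 234, 229], [232, 230, 226], [233, 230, 226], [228, 224, 220], [227, 224, 220], [223, 221, 216], [189, 186, 180], [76, 73, 72]] [[200, 200, 208], [148, 150, 158], [116, 116, 123], [110, 112, 115], [132, 135, 138], [131, 132, 136], [115, 115, 119], [68, 68, 70], [66, 63, 64], [98, 78, 66], [155, 104, 69], [136, 93, 71], [72, 71, 70], [64, 65, 65], [90, 90, 93], [134, 136, 141], [133, 133, 138], [123, 126, 129], [131, 132, 137], [164, 163, 172], [180, 181, 190], [204, 204, 208], [226, 226, 228], [121, 133, 161]]
t1 260.92425537109375 192.5 22.35157585144043 ((263.6810302734375, 193.28536987304688), (35.65500259399414, 37.929500579833984), 169.76171875) [0.52003792 0.22661103 0.07      ] diam 0.0
[... 451 characters left out ...]
98016 0.36402313 0.047     ]
pan ((417.7162170410156, 200.79727172851562), (24.82424545288086, 37.647369384765625), 80.53767395019531) [[0.5329, -0.0681, 0.03], [0.5488, -0.1519, 0.03], [0.4939, -0.1614, 0.03], [0.4783, -0.0778, 0.03]] [ 0.51340812 -0.11471155  0.03      ]
scale ((440.902099609375, 200.64453125), (8.95682144165039, 31.052783966064453), 2.12109637260437) [[0.4802, -0.1558, 0.03], [0.55, -0.1581, 0.03], [0.5497, -0.1784, 0.03], [0.4799, -0.176, 0.03]] [ 0.51488946 -0.16710431  0.03      ]
marker [0.425 0.147 0.01 ]
marker l [0.419 0.219 0.01 ]
marker r [0.428 0.075 0.01 ]
clip l [0.615 0.179 0.01 ]
clip r [0.579 0.048 0.01 ]
counter [0.598 0.26  0.05 ]
edge [0.402 0.147 0.   ]
```

View pics/b0.png

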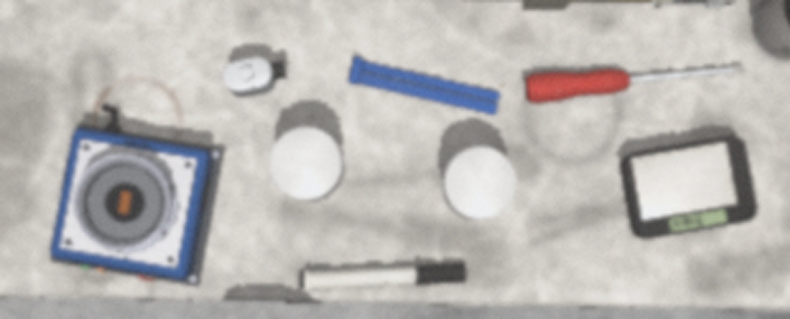

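The enlarged view (2.55x, origin 150,130) shows the lids near (270.4,193.9) and (338.2,201.0). The collar is near (198.6,207.6) and the pan near (418.6,200.6). Next I refine these with Hough circles and a connected component, cross-checking in the scene view.

```bash
cat >> h.py <<'E'
def circ(s,u,v,z,rad,k=6,r=26):
    u,v=int(u),int(v);b=cv2.resize(s['color'][v-r:v+r,u-r:u+r],None,fx=k,fy=k,interpolation=cv2.INTER_CUBIC);g=cv2.cvtColor(b,cv2.COLOR_RGB2GRAY)
    D=1.174-z;R=rad/D*s['fx']*k
    c=cv2.HoughCircles(g,cv2.HOUGH_GRADIENT_ALT,1,10,param1=60,param2=.3,minRadius=int(R*.9),maxRadius=int(R*1.1))
    if c is None:return None
    c=c.reshape(-1,c.shape[-1])[:3]
    return [((ray(s,u-r+(x[0]+.5)/k-.5,v-r+(x[1]+.5)/k-.5,z)).round(4).tolist(),round(float(x[2]/R),3)) for x in c]
E
python3 - <<'E'
from h import *
import pickle
d=pickle.load(open('s0.pkl','rb'));s=d['top'];c=s['color'];g=c.min(2)
print('t1',circ(s,270,194,.07,.0312));print('t2',circ(s,338,201,.07,.0312));print('collar out',circ(s,199,208,.075,.041),'bore',circ(s,199,208,.075,.037))
n,l=cv2.connectedComponents((g>140).astype(np.uint8),connectivity=4)
k=box((l==l[200,418]).astype(np.uint8),419,203,30);q=cv2.minAreaRect(k);print('pan',q,[ray(s,*p,.03).round(4).tolist() for p in cv2.boxPoints(q)],ray(s,*q[0],.03))
n,l=cv2.connectedComponents((c.max(2)<100).astype(np.uint8))
m=(l==l[218,402]).astype(np.uint8);k=box(m,419,203,34);q=cv2.minAreaRect(k);print('scale',q,[ray(s,*p,.03).round(4).tolist() for p in cv2.boxPoints(q)],ray(s,*q[0],.03))
E
```

```text
t1 [([0.5207, 0.2165, 0.07], 0.983), ([0.5423, 0.2124, 0.07], 0.971)]
t2 [([0.5057, 0.0669, 0.07], 0.971), ([0.5282, 0.0749, 0.07], 0.993)]
collar out [([0.5049, 0.3697, 0.075], 0.972)] bore None
pan ((417.7302551269531, 200.6990966796875), (25.101484298706055, 38.1234130859375), 80.13418579101562) [[0.533, -0.0674, 0.03], [0.5496, -0.1521, 0.03], [0.4942, -0.1621, 0.03], [0.4778, -0.0776, 0.03]] [ 0.51362919 -0.11474169  0.03      ]
scale ((419.13763427734375, 202.44630432128906), (33.94606399536133, 49.123321533203125), 79.99201965332031) [[0.5364, -0.0565, 0.03], [0.5581, -0.1657, 0.03], [0.4832, -0.1794, 0.03], [0.4619, -0.0705, 0.03]] [ 0.50977661 -0.11794409  0.03      ]
```

```bash
python3 - <<'E'
from h import *
import pickle
d=pickle.load(open('s0.pkl','rb'));s=d['top'];z=d['scene']
for p,h in(((270.4,193.9),.07),((338.2,201.),.07),((198.6,207.6),.075)):print(ray(s,*p,h).round(4))
im=[]
for n,s,(u0,v0,u1,v1),k in(('top',s,(165,170,365,230),4),('scene',z,(220,150,420,320),3)):
    b=cv2.resize(s['color'][v0:v1,u0:u1,::-1],None,fx=k,fy=k,interpolation=cv2.INTER_CUBIC).copy()
    for X,r in(((.5207,.2165,.07),.0312),((.5057,.0669,.07),.0312),((.5049,.3697,.075),.041),((.5136,-.1147,.03),.0312)):
        P=np.array([(pix(s,np.array(X)+r*np.array([np.cos(a),np.sin(a),0]))-(u0,v0)+.5)*k for a in np.linspace(0,6.28,40)])
        cv2.polylines(b,[P.astype(int)],True,(0,0,255),1)
    im.append(b)
w=max(b.shape[1] for b in im);im=[cv2.copyMakeBorder(b,0,0,0,w-b.shape[1],0) for b in im]
v=np.vstack(im);v=cv2.resize(v,None,fx=.795,fy=.795) if v.shape[0]>600 else v;print(v.shape);cv2.imwrite('pics/chk.png',v)
E
```

```text
[0.519  0.2122 0.07  ]
[0.507  0.0663 0.07  ]
[0.4862 0.363  0.075 ]
(596, 636, 3)
```

View pics/chk.png

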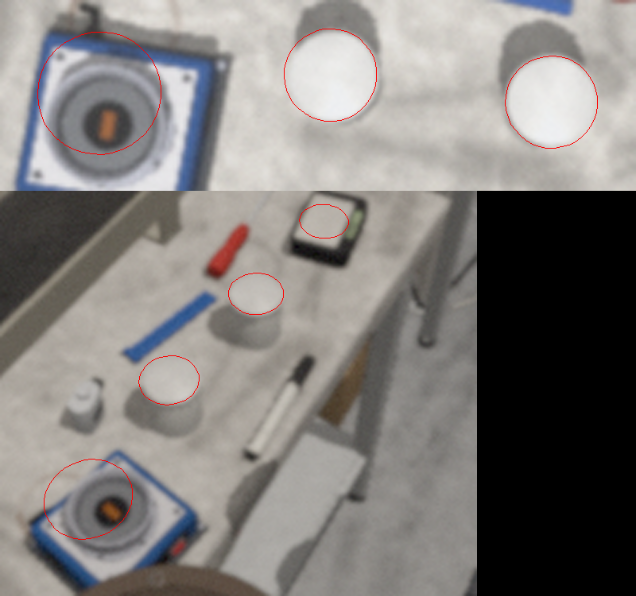

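The tin and pan circles fit in both views. The collar circle was off: its rim sits lower in the picture, at about (198,207.4), so I'll use (0.486,0.363) and refine it later. Now I move above the right-hand tin.

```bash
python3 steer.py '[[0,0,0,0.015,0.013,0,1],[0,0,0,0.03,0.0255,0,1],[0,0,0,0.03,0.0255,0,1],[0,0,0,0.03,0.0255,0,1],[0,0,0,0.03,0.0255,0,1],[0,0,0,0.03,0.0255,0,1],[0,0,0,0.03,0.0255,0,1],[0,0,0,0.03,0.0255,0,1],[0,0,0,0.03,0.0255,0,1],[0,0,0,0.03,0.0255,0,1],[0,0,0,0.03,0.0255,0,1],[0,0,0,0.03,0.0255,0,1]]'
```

```text
refused: ROWS must be a list of objects with named fields. Nothing was moved.
```

Wrong form. The message asks for a list of objects with named fields, so I'll send the same numbers that way.

```bash
python3 steer.py '[{"x":0.015,"y":0.013,"jaw":1},{"x":0.03,"y":0.0255,"jaw":1},{"x":0.03,"y":0.0255,"jaw":1},{"x":0.03,"y":0.0255,"jaw":1},{"x":0.03,"y":0.0255,"jaw":1},{"x":0.03,"y":0.0255,"jaw":1},{"x":0.03,"y":0.0255,"jaw":1},{"x":0.03,"y":0.0255,"jaw":1},{"x":0.03,"y":0.0255,"jaw":1},{"x":0.03,"y":0.0255,"jaw":1},{"x":0.03,"y":0.0255,"jaw":1},{"x":0.03,"y":0.0255,"jaw":1}]'; python3 steer.py '[{"x":0.03,"y":0.0255,"z":0.01,"jaw":1},{"x":0.03,"y":0.0255,"z":0.03,"jaw":1},{"x":0.025,"y":0.021,"z":0.025,"jaw":1},{"x":0.015,"y":0.012,"z":0.02,"jaw":1},{"z":0.01,"jaw":1},{"jaw":1}]'
python3 - <<'E'
from cell import bot, cam
from h import *
import pickle
o=bot.get_obs();print(o['eef_pos'],o['tool_rot'],o['joints'],o['wrist_force'])
s=cam.snapshot('wrist');pickle.dump(s,open('w1.pkl','wb'));cv2.imwrite('pics/w1.png',s['color'][:,:,::-1]);print(-s['R'].T@s['t'],s['fx'],pix(s,(.506,.067,.07)))
E
```

```text
time_s: 1.1
eef_pos: [0.4411, 0.1838, 0.2225]
tool_rot: [0.0, 0.983, -0.182, -0.0]
wrist_force: [0.6, 0.6, 0.0]
grip_width: 0.997
grasp_force: 0.0
time_s: 1.6
eef_pos: [0.4994, 0.0752, 0.1293]
tool_rot: [0.002, 0.983, -0.184, -0.003]
wrist_force: [-0.8, -0.8, -0.3]
grip_width: 1.0
grasp_force: 0.0
[0.49940807 0.07517476 0.12932681] [ 0.0017756   0.98294969 -0.18384331 -0.00289786] [ 0.47089264  0.27876285 -0.40910406 -0.00092624 -0.88968859  0.73069719] [-0.77963594 -0.76871951 -0.33818395]
[0.57281542 0.0481524  0.29162926] 285.51896076031915 [326.480476   198.59422641]
```

View pics/w1.png

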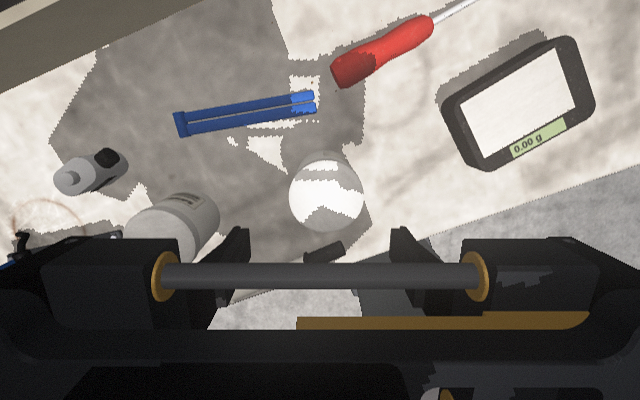

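The wrist view shows the lid centred near (326,196), against a predicted (326.5,198.6), so the tin position is confirmed. I let the arm settle, then correct.

```bash
python3 steer.py '[{"jaw":1},{"jaw":1}]'
```

```text
time_s: 1.82
eef_pos: [0.5017, 0.0781, 0.1336]
tool_rot: [-0.001, 0.983, -0.181, 0.001]
wrist_force: [1.0, 0.3, -0.4]
grip_width: 1.0
grasp_force: 0.0
```

```bash
python3 steer.py '[{"x":0.004,"y":0.0045,"jaw":1},{"x":0.004,"y":0.0045,"z":0.01,"jaw":1},{"z":0.015,"jaw":1},{"z":0.015,"jaw":1},{"z":0.015,"jaw":1},{"z":0.015,"jaw":1},{"z":0.015,"jaw":1},{"z":0.012,"jaw":1},{"z":0.006,"jaw":1},{"z":0.002,"jaw":1},{"jaw":1},{"jaw":1}]' 30
python3 steer.py '[{"jaw":0.6},{"jaw":0.4},{"jaw":0.4},{"jaw":0.4},{"jaw":0.4},{"jaw":0.4}]' 30
```

```text
time_s: 2.82
eef_pos: [0.5059, 0.0658, 0.0278]
tool_rot: [-0.0, 0.983, -0.182, 0.001]
wrist_force: [0.3, -0.5, -0.2]
grip_width: 0.997
grasp_force: 0.0
time_s: 3.32
eef_pos: [0.5059, 0.066, 0.0277]
tool_rot: [-0.0, 0.983, -0.182, 0.001]
wrist_force: [0.3, 1.6, 1.7]
grip_width: 0.707
grasp_force: 30.0
```

```bash
python3 steer.py '[{"z":-0.006,"jaw":0.4},{"z":-0.012,"jaw":0.4},{"z":-0.015,"jaw":0.4},{"z":-0.015,"jaw":0.4},{"z":-0.01,"jaw":0.4},{"z":-0.005,"jaw":0.4},{"jaw":0.4},{"jaw":0.4},{"jaw":0.4}]' 35
for i in 1 2 3 4; do python3 steer.py '[{"jaw":0.4},{"jaw":0.4}]' | egrep 'force|eef'; done
```

```text
time_s: 4.07
eef_pos: [0.5046, 0.0654, 0.0895]
tool_rot: [0.0, 0.983, -0.183, -0.001]
wrist_force: [-0.3, -0.4, -1.4]
grip_width: 0.705
grasp_force: 35.0
eef_pos: [0.5049, 0.0654, 0.0896]
wrist_force: [-0.3, 0.6, -3.1]
grasp_force: 35.0
eef_pos: [0.5053, 0.0656, 0.09]
wrist_force: [-0.2, -0.0, -3.1]
grasp_force: 35.0
eef_pos: [0.5054, 0.0656, 0.0902]
wrist_force: [-0.4, -0.7, -1.8]
grasp_force: 35.0
eef_pos: [0.5054, 0.0656, 0.0903]
wrist_force: [0.7, -0.5, -2.3]
grasp_force: 35.0
```

```bash
python3 steer.py '[{"x":0.0045,"y":0.01,"jaw":0.4},{"x":0.009,"y":0.02,"jaw":0.4},{"x":0.01,"y":0.0225,"jaw":0.4},{"x":0.01,"y":0.0225,"jaw":0.4},{"x":0.01,"y":0.0225,"jaw":0.4},{"x":0.01,"y":0.0225,"jaw":0.4},{"x":0.01,"y":0.0225,"jaw":0.4},{"x":0.006,"y":0.0145,"jaw":0.4},{"x":0.0043,"y":0.0087,"jaw":0.4},{"jaw":0.4},{"jaw":0.4},{"jaw":0.4}]'
for i in 1 2 3 4 5 6; do python3 steer.py '[{"jaw":0.4}]' | egrep 'wrist_force|eef'; done
python3 - <<'E'
from cell import bot, cam
from h import *
s=cam.snapshot('scene');a=s['color'][130:200,300:400];w=cam.snapshot('wrist')
b=np.hstack([cv2.resize(a,(570,400)),w['color'][:,300:640][:,:230]])[:,:,::-1]
cv2.imwrite('pics/p1.png',b);print(bot.get_obs()['eef_pos'])
t=cam.snapshot('top');c=t['color'];print(c[190:205:4,405:432:4].min(2).tolist())
E
```

```text
time_s: 5.73
eef_pos: [0.5148, -0.1152, 0.0903]
tool_rot: [-0.0, 0.983, -0.182, -0.0]
wrist_force: [-0.1, 0.2, -2.4]
grip_width: 0.704
grasp_force: 35.0
eef_pos: [0.5149, -0.1148, 0.0903]
wrist_force: [-0.4, 0.1, -1.8]
eef_pos: [0.5149, -0.1148, 0.0903]
wrist_force: [-0.1, -0.2, -1.9]
eef_pos: [0.5149, -0.1149, 0.0903]
wrist_force: [0.5, -0.1, -2.7]
eef_pos: [0.5149, -0.115, 0.0903]
wrist_force: [-0.2, -0.8, -2.3]
eef_pos: [0.5149, -0.1152, 0.0903]
wrist_force: [-0.0, -0.8, -2.6]
eef_pos: [0.5149, -0.1153, 0.0903]
wrist_force: [0.0, -0.3, -2.4]
[ 0.51483078 -0.1154465   0.09029897]
[[97, 168, 226, 225, 225, 225, 225], [103, 159, 230, 230, 229, 230, 230], [103, 142, 228, 227, 228, 226, 225], [96, 132, 215, 215, 216, 213, 213]]
```

The weight reads about 2.3 N, or 0.23 kg, so this is the lighter tin. I lower it onto the pan.

```bash
python3 steer.py '[{"z":0.006,"jaw":0.4},{"z":0.01,"jaw":0.4},{"z":0.008,"jaw":0.4},{"z":0.004,"jaw":0.4},{"z":0.002,"jaw":0.4},{"z":0.001,"jaw":0.4},{"jaw":0.4},{"jaw":0.4}]' | egrep 'eef|wrist'
python3 steer.py '[{"z":0.001,"jaw":0.4},{"jaw":0.4}]' | egrep 'eef|wrist'
python3 steer.py '[{"z":0.0005,"jaw":0.4},{"jaw":0.4}]' | egrep 'eef|wrist'
```

```text
eef_pos: [0.5151, -0.1155, 0.0595]
wrist_force: [-0.3, -0.6, -2.7]
eef_pos: [0.515, -0.1155, 0.0585]
wrist_force: [-0.3, 0.1, -2.9]
eef_pos: [0.5149, -0.1155, 0.0579]
wrist_force: [0.7, 0.5, -2.2]
```

```bash
for i in 1 2 3; do python3 steer.py '[{"z":0.0005,"jaw":0.4},{"jaw":0.4}]' | egrep 'eef|wrist'; done
```

```text
eef_pos: [0.515, -0.1155, 0.0577]
wrist_force: [-0.6, 0.7, 1.3]
eef_pos: [0.5152, -0.1155, 0.0576]
wrist_force: [-1.4, 1.0, 4.6]
eef_pos: [0.5153, -0.1155, 0.0576]
wrist_force: [-3.0, 1.3, 7.5]
```

Contact is at z≈0.0577. I open the gripper gently, rise, and look.

```bash
python3 steer.py '[{"z":-0.001,"jaw":0.4},{"jaw":0.75},{"jaw":0.8},{"jaw":0.9},{"jaw":1},{"jaw":1},{"jaw":1},{"z":-0.005,"jaw":1},{"z":-0.015,"jaw":1},{"z":-0.025,"jaw":1},{"z":-0.03,"jaw":1},{"z":-0.03,"jaw":1}]'
python3 steer.py '[{"x":-0.01,"y":-0.02,"z":-0.005,"jaw":1},{"x":-0.015,"y":-0.035,"jaw":1},{"x":-0.015,"y":-0.036,"jaw":1},{"x":-0.015,"y":-0.036,"jaw":1},{"x":-0.015,"y":-0.036,"jaw":1},{"x":-0.015,"y":-0.036,"jaw":1},{"x":-0.015,"y":-0.036,"jaw":1},{"x":-0.01,"y":-0.028,"jaw":1},{"x":-0.005,"y":-0.018,"jaw":1},{"jaw":1},{"jaw":1}]'
python3 - <<'E'
from cell import bot, cam
from h import *
import pickle
t=cam.snapshot('top');pickle.dump(t,open('t2.pkl','wb'));z=cam.snapshot('scene')
pickle.dump((t,z),open('t2.pkl','wb'))
u,v=pix(t,(.5149,-.1155,.1)).astype(int);print(u,v,circ(t,u,v,.1,.0312))
a=cv2.resize(t['color'][160:240,360:480],None,fx=4,fy=4,interpolation=2);b=cv2.resize(z['color'][120:220,290:390],(320,320),interpolation=2)
for i,s,o,k in((a,t,(360,160),4),(b,z,(290,120),3.2)):
  P=np.array([(pix(s,np.array([.5149,-.1155,.1])+.0312*np.array([np.cos(q),np.sin(q),0]))-o+.5)*k for q in np.linspace(0,6.28,40)]);cv2.polylines(i,[P.astype(int)],True,(255,0,0),1)
cv2.imwrite('pics/p2.png',np.hstack([a,b])[:,:,::-1])
E
```

```text
time_s: 8.88
eef_pos: [0.5144, -0.1156, 0.1635]
tool_rot: [0.0, 0.983, -0.182, -0.001]
wrist_force: [0.0, 0.6, -0.3]
grip_width: 0.998
grasp_force: 0.0
time_s: 9.8
eef_pos: [0.508, 0.1889, 0.1674]
tool_rot: [0.0, 0.983, -0.181, -0.0]
wrist_force: [-0.8, -0.7, -0.3]
grip_width: 0.999
grasp_force: 0.0
425 198 [([0.5165, -0.1146, 0.1], 0.984)]
```

View pics/p2.png

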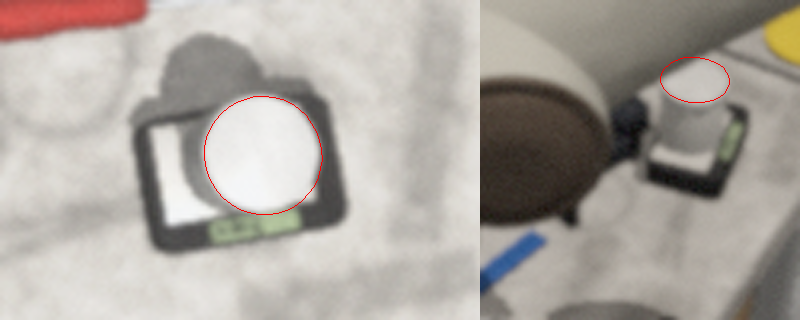

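The light tin stands upright on the pan. Its lid is at about (262,155) in the left crop, and the circle drawn for (0.515,-0.1155) fits. Now the second tin.

```bash
python3 steer.py '[{"x":0.001,"y":-0.014,"z":0.005,"jaw":1},{"x":0.001,"y":-0.014,"z":0.015,"jaw":1},{"z":0.02,"jaw":1},{"z":0.02,"jaw":1},{"z":0.02,"jaw":1},{"z":0.015,"jaw":1},{"z":0.015,"jaw":1},{"z":0.015,"jaw":1},{"z":0.008,"jaw":1},{"z":0.004,"jaw":1},{"z":0.002,"jaw":1},{"jaw":1}]' 40
python3 steer.py '[{"jaw":0.6},{"jaw":0.4},{"jaw":0.4},{"jaw":0.4},{"jaw":0.4},{"jaw":0.4}]' 40
```

```text
time_s: 10.9
eef_pos: [0.5205, 0.2133, 0.0284]
tool_rot: [-0.0, 0.983, -0.183, 0.0]
wrist_force: [0.1, -0.5, -0.4]
grip_width: 1.001
grasp_force: 0.0
time_s: 11.4
eef_pos: [0.5207, 0.2141, 0.0288]
tool_rot: [-0.001, 0.983, -0.182, 0.001]
wrist_force: [0.5, 1.8, 1.4]
grip_width: 0.7
grasp_force: 40.0
```

```bash
python3 steer.py '[{"z":-0.006,"jaw":0.4},{"z":-0.012,"jaw":0.4},{"z":-0.02,"jaw":0.4},{"z":-0.02,"jaw":0.4},{"z":-0.02,"jaw":0.4},{"z":-0.02,"jaw":0.4},{"z":-0.015,"jaw":0.4},{"z":-0.007,"jaw":0.4},{"jaw":0.4},{"jaw":0.4}]' 45 >/dev/null
for i in 1 2 3 4; do python3 steer.py '[{"jaw":0.4}]' | egrep 'eef|wrist'; done
python3 - <<'E'
from cell import bot, cam
from h import *
import pickle
s=cam.snapshot('wrist');z=cam.snapshot('scene');t=pickle.load(open('s0.pkl','rb'))['top']
pickle.dump((s,z),open('w3.pkl','wb'))
a=cv2.resize(t['color'][175:240,165:240],(460,400),interpolation=2)
def dr(i,s,o,k):
  for r,h in((.041,.075),(.0335,.069)):
    P=np.array([(pix(s,np.array([.486,.363,h])+r*np.array([np.cos(q),np.sin(q),0]))-o+.5)*k for q in np.linspace(0,6.28,60)]);cv2.polylines(i,[P.astype(int)],True,(255,0,0),1)
dr(a,t,(165,175),6.14)
w=s['color'].copy();dr(w,s,(0,0),1)
cv2.imwrite('pics/c1.png',np.hstack([a,w[:,:330]])[:,:,::-1])
E
```

```text
eef_pos: [0.519, 0.2128, 0.1466]
wrist_force: [-0.2, 0.3, -3.9]
eef_pos: [0.5192, 0.2129, 0.1466]
wrist_force: [0.3, -0.3, -3.6]
eef_pos: [0.5196, 0.2131, 0.147]
wrist_force: [0.6, -0.2, -5.3]
eef_pos: [0.5198, 0.2132, 0.1474]
wrist_force: [-0.3, -0.1, -3.8]
```

View pics/c1.png

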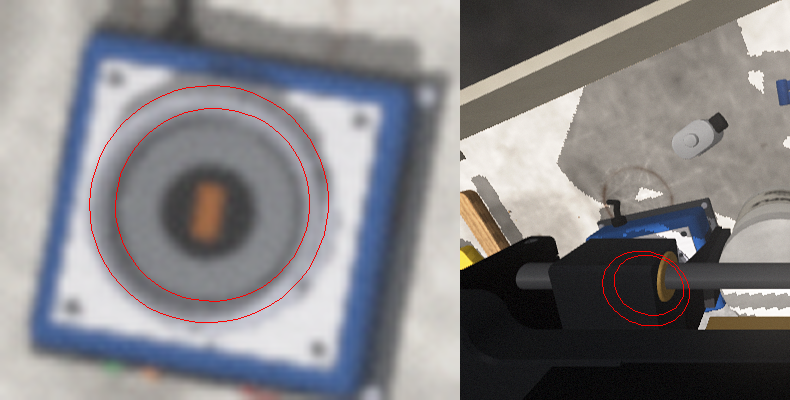

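The second tin reads about 4.2 N, so it is the heavy one. In the top crop the drawn collar circles match the rim (outer edge 90–330 px, centre about 210,204), which confirms (0.486,0.363). I move over the collar.

```bash
python3 steer.py '[{"x":-0.005,"y":-0.008,"jaw":0.4},{"x":-0.01,"y":-0.015,"jaw":0.4},{"x":-0.014,"y":-0.021,"jaw":0.4},{"x":-0.014,"y":-0.021,"jaw":0.4},{"x":-0.014,"y":-0.021,"jaw":0.4},{"x":-0.014,"y":-0.021,"jaw":0.4},{"x":-0.009,"y":-0.0135,"jaw":0.4},{"x":-0.005,"y":-0.007,"jaw":0.4},{"jaw":0.4},{"jaw":0.4},{"jaw":0.4}]' 50
python3 - <<'E'
from cell import bot, cam
from h import *
import pickle
o=bot.get_obs()['eef_pos'];t=cam.snapshot('top');z=cam.snapshot('scene')
a=cv2.resize(t['color'][165:250,150:250],(470,400),interpolation=2)
b=cv2.resize(z['color'][220:330,200:330],None,fx=2.5,fy=2.5,interpolation=2)
b=cv2.copyMakeBorder(b,0,400-b.shape[0],0,0,0)
cv2.imwrite('pics/c2.png',np.hstack([a,b])[:,:,::-1])
E
```

```text
time_s: 13.58
eef_pos: [0.4865, 0.3619, 0.1481]
tool_rot: [0.001, 0.983, -0.183, -0.0]
wrist_force: [0.2, -0.3, -3.7]
grip_width: 0.696
grasp_force: 50.0
```

View pics/c2.png

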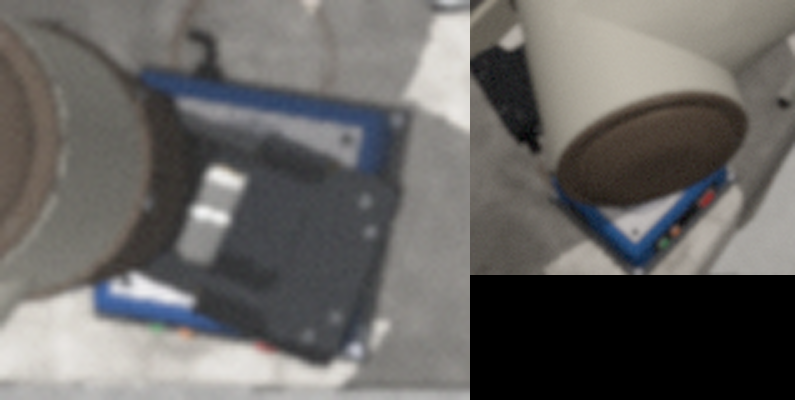

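Both views show the arm hiding the collar, so I lower by force.

```bash
python3 steer.py '[{"z":0.005,"jaw":0.4},{"z":0.01,"jaw":0.4},{"z":0.01,"jaw":0.4},{"z":0.008,"jaw":0.4},{"z":0.005,"jaw":0.4},{"z":0.003,"jaw":0.4},{"jaw":0.4},{"jaw":0.4}]' | egrep 'eef|wrist'
for i in 1 2 3 4 5; do python3 steer.py '[{"z":0.001,"jaw":0.4},{"z":0.001,"jaw":0.4},{"jaw":0.4}]' | egrep 'eef|wrist'; done
```

```text
eef_pos: [0.4867, 0.3631, 0.1072]
wrist_force: [-0.6, 0.9, -3.9]
eef_pos: [0.4865, 0.3631, 0.1055]
wrist_force: [-0.3, -1.0, -4.6]
eef_pos: [0.4864, 0.3628, 0.1031]
wrist_force: [0.3, -0.7, -3.6]
eef_pos: [0.4864, 0.3628, 0.101]
wrist_force: [-0.0, 0.4, -3.8]
eef_pos: [0.4865, 0.3629, 0.099]
wrist_force: [0.3, 0.2, -5.3]
eef_pos: [0.4864, 0.3628, 0.097]
wrist_force: [-0.2, -1.2, -4.5]
```

```bash
for i in 1 2 3 4 5 6 7; do python3 steer.py '[{"z":0.001,"jaw":0.4},{"z":0.001,"jaw":0.4},{"jaw":0.4}]' 55| egrep 'eef|wrist'; done
```

```text
eef_pos: [0.4864, 0.3628, 0.095]
wrist_force: [-0.1, 0.7, -3.6]
eef_pos: [0.4865, 0.3629, 0.093]
wrist_force: [0.2, 0.2, -4.7]
eef_pos: [0.4865, 0.3629, 0.0911]
wrist_force: [0.0, 0.6, -4.9]
eef_pos: [0.4866, 0.3631, 0.0899]
wrist_force: [-1.5, -0.2, 1.0]
eef_pos: [0.4867, 0.3631, 0.0878]
wrist_force: [-2.0, 0.1, 2.4]
eef_pos: [0.4867, 0.3631, 0.0856]
wrist_force: [-2.4, -1.3, 3.7]
eef_pos: [0.4867, 0.3631, 0.0837]
wrist_force: [-3.2, -0.6, 5.6]
```

```bash
for i in 1 2 3 4 5 6 ; do python3 steer.py '[{"z":0.001,"jaw":0.4},{"jaw":0.4}]' | egrep 'eef|wrist'; done
```

```text
eef_pos: [0.4867, 0.3631, 0.0829]
wrist_force: [-3.7, -0.6, 6.3]
eef_pos: [0.4867, 0.3631, 0.0821]
wrist_force: [-3.9, -0.7, 6.7]
eef_pos: [0.4868, 0.3631, 0.0812]
wrist_force: [-3.4, -1.7, 8.2]
eef_pos: [0.4868, 0.3631, 0.0807]
wrist_force: [-4.2, -1.9, 8.2]
eef_pos: [0.4869, 0.3631, 0.0806]
wrist_force: [-5.0, -2.4, 13.8]
eef_pos: [0.487, 0.3631, 0.0806]
wrist_force: [-5.8, -2.3, 18.4]
```

```bash
python3 steer.py '[{"z":0.001,"jaw":0.4},{"jaw":0.4},{"jaw":0.4},{"jaw":0.4},{"jaw":0.4},{"jaw":0.4},{"jaw":0.4},{"jaw":0.4},{"jaw":0.4},{"jaw":0.4},{"jaw":0.4},{"jaw":0.4}]' 60
python3 - <<'E'
from cell import bot, cam
from h import *
t=cam.snapshot('top');print(circ(t,425,198,.1,.0312))
E
```

```text
time_s: 19.35
eef_pos: [0.4871, 0.363, 0.0805]
tool_rot: [-0.0, 0.983, -0.182, 0.001]
wrist_force: [-8.7, -4.0, 21.1]
grip_width: 0.694
grasp_force: 60.0
[([0.5165, -0.1135, 0.1], 0.979)]
```

```bash
python3 -c "
from cell import bot, cam
o=bot.get_obs();print(o['eef_pos'],o['wrist_force'],o['grasp_force']);print(bot.job_done())"
```

```text
[0.48707837 0.36304186 0.08051392] [-8.45601108 -4.46405663 22.49892898] 60.00026272281502
the job is handed in; nothing more can be done
None
```

The job is handed in: the lighter tin (about 0.23 kg) stands released on the scale's pan, and the heavier tin is still gripped and held at the platform's hard stop in the coder collar with about 22 N, at about 19 s of the 72 s allowed.

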